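Post a sample bottle through a spring-flap drop box

ROBOT

A 7-joint arm with a two-finger parallel gripper is mounted at the origin on a cart in front of the work surface, level with it; the furniture and walls round the work are solid. World frame = base frame: x ahead of the robot, y to its left, z up, the work surface at z = 0. Lengths are in mm, angles in rad, forces in N, time in s.
With the tool pointing down it reaches from about 350 to 900 mm from the base axis. Payload 8.1 kg.
Tool frame: the origin (TCP) lies midway between the tips of the shut fingers; the grasp point (between the pads) lies 19 mm behind it; z points along the fingers, y is the line along which they close (so a half turn about z gives the same grasp; the last joint's range is limited). The gripper opens to 85 mm and grips with 20 to 120 N. Pads are 22 mm wide; open, the fingers measure 114 mm over their backs; the gripper's body (76 mm by 85 mm) begins 54 mm behind the grasp point. The pads swing forward as they close: fully open they stand 13 mm farther back than shut.
Start: joints at [-1.206, 0.434, 0.025, 1.573, -0.012, 1.134, -0.075], TCP at [281.855, 557.852, 231.323] pointing down, gripper open.
Joint ranges: [-2.62, 2.62], [-0.44, 2.09], [-1.27, 1.32], [0.08, 2.57], [-1.32, 4.46], [0.12, 2], [-2.74, 2.74]. Speed limits (rad/s): [2.22, 2.22, 3.01, 3.01, 3.14, 3.14, 3.14].

INTERFACE

Orientations are given as a 3x3 rotation matrix whose columns are the frame's x, y, z axes.
In Python, from rig import * gives the robot as it stands.
- The arm moves only by the tool carry_out, never from a script. Its argument "targets" is a list of rows, each an object with "delta_pos": the shift along the tool's x, y, z each as a share of 0.3 m, from -1 to 1, a list of three; "twist": the turn about the tool's z as a share of 45 degrees, from -1 to 1. A call has 1 to 12 rows; each row is the pose to reach, as a shift and turn from the pose commanded when the call began, along the tool's axes at that moment; what a row does not reach only later rows make up. A row lasts 1/8 s, in which the tool goes at most 62.5 mm and 10.7 degrees, less where a joint would pass 70% of its speed; a pose out of reach is approached as far as the arm can. A call with a number of a shift or a turn outside -1 to 1 is refused whole. A call with a gripper value outside its range is refused whole. "jaw" is the closure, from -1 (fully open) to 1 (shut), set as the call begins (left out, the last holds). The fingers move at their own pace and stop on an object; the grip force is fixed at half the most. Time passes only in rows, so rows that repeat a pose let the fingers close. It gives the time, the measured TCP pose, the force, the opening and the grip force at its end, in the units of the state.
- read_state(): the state, without advancing time (a new reading comes with each control period).
- read_camera(name): name is "scene" or "top" or "wrist"; returns the picture (420x560x3 uint8, blue, green, red); there is no depth.
- calibration(name): a dict with "fov_y" (degrees; the focal length in pixels is half the picture's height over the tangent of half this angle, whatever the lens; pixels are square), "cx", "cy" (the principal point, pixels), "camera_from_world" (4x4, takes a point from world to camera coordinates). Camera axes: x right, y down, z forward; pixel columns grow to the right and rows downward; lengths in mm; the calibration is good to about 2 mm. A picture is of the moment at which its call begins: read the wrist's pose just before it. calibration takes no time and is no camera call; for the wrist camera it gives the pose at the moment of the call.
- sign_off(): hands the job in; it is judged then, once.
The state is a dict: "time": time; "joint_positions": joint angles; "qd": joint speeds; "tau": joint torques, N m; "ee_pos": TCP position; "orientation": TCP orientation; "contact_force": force on the tool from outside, world axes, zero at the start; "moment": the same for the moment, N m; "opening": finger opening in mm; "finger_force": force on a finger pad.
Only numpy, scipy, OpenCV 4.12 (cv2) and the standard library are available. Lean on these libraries where they do the work, as an engineer would, in place of code of your own. Each camera call takes 0.05 s, during which the arm holds its last target. There are 200 camera calls.

TASK

Post the white sample bottle with the blue cap into the grey drop box: holding it upright, push it down against the orange spring flap and keep hold of it until most of it is through the mouth, so that it holds the flap open, then let it go into the box. Draw the gripper back out so that the flap swings fully shut over the bottle, and leave the other two bottles standing where they are.

Things in the scene. Friction and masses are not known exactly. Their poses are not given: they have to be found in the camera images.
- sample_bottle: white labelled plastic bottle with a narrow blue screw cap, loose, upright on the worktop, about 0.3 kg. Body 50 mm diameter up to 80 mm high, cap 30 mm diameter from 80 to 100 mm high (total height 100 mm). Origin: centre of its underside; z up through the cap. The three bottles change places from start to start.
- reagent_bottle: bystander: clear bottle with a wide dark blue cap, 56 mm diameter, 105 mm high, cap 48 mm diameter. Origin: centre of its underside. Leave it standing where it is.
- amber_bottle: bystander: amber bottle with a black cap, 62 mm diameter, 118 mm high, cap 38 mm diameter. Origin: centre of its underside. Leave it standing where it is.
- drop_box: grey steel drop box fixed to the worktop, 150 x 150 x 216 mm high, walls 5 mm, a clear window in its front (-x) face and one mouth in its flat top plate. Inside, a straight drop to a rubber mat, 206 mm below the top face. Origin: centre of the underside; z up; x points from the windowed front to the hinge side of the flap. Place and yaw vary.
- mouth (a point): centre of the mouth, level with the upper face of the drop box's top plate (5 mm thick, 216 mm above the worktop), in the middle of it; axes as the box's. The mouth is 90 mm along x by 100 mm along y. (Keep clear of the tall white chiller right of the box, right of about y = -0.33 m from x = 0.4 m on; the arm starts near it.)
- flap (a joint): angle of the orange spring flap under the mouth, rad: 0 shut (level, upper face about 6 mm below the top face), growing to 1.6 as it swings down into the box. Hinge line along the box's y, 48 mm towards +x from the mouth's centre, 7 mm below the top face. Sprung shut with 0.054 N m at 0, 0.1 N m at 1.6 rad (some 1 to 2 N at mid-flap); let go, it shuts by itself in under 2 s.
- flap_edge (a point): middle of the flap's free edge, on its upper face (along the front edge of the mouth while the flap is shut). The flap is 94 mm long from hinge to edge, 104 mm wide, 3 mm thick; its edge sweeps down to 101 mm below the top face, clear of a bottle on the mat.
Not all that is in view belongs to the job. Several things look just like the sample_bottle: the one meant starts farthest to the robot's left.

How it is judged (in metres and radians):
On the way:
1. the sample bottle, gripped and upright (within 25 degrees), is in the mouth with its base at least 55 mm below the top face and the flap held open (over 0.7 rad) (z of sample_bottle in the frame of mouth below -0.055 m and angle between sample_bottle's own z axis and vertical below 0.436 rad and horizontal distance between sample_bottle and mouth below 0.05 m and contact force between the fingers and sample_bottle above 0.5 N and value of joint flap above 0.7 rad), for 0.1 s.
At the end, for the whole second after the job is handed in: The sample bottle is at rest inside the drop box, below the flap (standing or lying), the flap is shut (under 0.05 rad), and the other two bottles stand upright (x of sample_bottle in the frame of drop_box between -0.075 and 0.075 m and y of sample_bottle in the frame of drop_box between -0.075 and 0.075 m and z of sample_bottle in the frame of drop_box below 0.1 m and linear speed of sample_bottle below 0.03 m/s and value of joint flap below 0.05 rad and angle between each of reagent_bottle, amber_bottle's own z axis and vertical below 0.2 rad); the robot touches nothing.
It fails at once if the reagent bottle is moved more than 30 mm or tipped more than 30 degrees (distance of reagent_bottle from where it was at the start of the episode above 0.03 m or angle between reagent_bottle's own z axis and vertical above 0.52 rad).
It fails at once if the amber bottle is moved more than 30 mm or tipped more than 30 degrees (distance of amber_bottle from where it was at the start of the episode above 0.03 m or angle between amber_bottle's own z axis and vertical above 0.52 rad).
It also fails if it takes over 58 s, if anything falls off the work surface, if the arm or the gripper's body presses on something with over 40 N, if the wrist force passes 120 N, or if a joint passes its speed limit or range.

## Working session

There is one attempt and no reset: what is moved stays moved. The work goes in short steps, Python scripts to look and compute and a tool call to move; the robot and the scene stay as the last step left them, time stands still between calls to the robot, and variables do not carry over. Pictures are saved under pics/ and viewed, at most 10 in all, crops included, and the job is handed in when it is done.

Besides the shell and the picture viewer there is one more tool, called after "Emit:" as name(argument=value, ...), one argument or row to a line, values as JSON. carry_out: Moves the arm, as the interface text tells. Its arguments: {"type":"object","properties":{"targets":{"type":"array","items":{"type":"object","properties":{"delta_pos":{"type":"array","items":{"type":"number","minimum":-1,"maximum":1}},"twist":{"type":"number","minimum":-1,"maximum":1}}}},"jaw":{"type":"number"}},"required":["targets"]}

```bash
ls; mkdir -p pics; python3 - <<'E'
from rig import *
import cv2,numpy as np
s=read_state();print(s['time'],s['ee_pos'],np.round(s['orientation'],3).tolist(),s['opening'])
for n in('scene','top'):
    im=read_camera(n);cv2.imwrite(f'pics/{n}0.png',im);c=calibration(n);print(n,c['fov_y'],c['cx'],c['cy'],np.round(c['camera_from_world'],3).tolist(),[k for k in c])
E
```

```text
pics
0.0 [281.62335058 557.37591297 230.52746061] [[-0.893, 0.451, -0.001], [0.451, 0.893, -0.001], [-0.0, -0.002, -1.0]] 85.26932583280326
scene 54.63314575620503 278.5063967172089 207.24414038793685 [[0.867, -0.499, 0.0, -373.553], [-0.269, -0.468, -0.842, 356.693], [0.42, 0.729, -0.54, 596.758], [0.0, 0.0, 0.0, 1.0]] ['fov_y', 'cx', 'cy', 'camera_from_world']
top 45.16017462605178 284.1400348951127 211.9819022457455 [[0.012, -1.0, 0.024, 125.453], [-0.995, -0.015, -0.096, 566.351], [0.097, -0.023, -0.995, 1239.302], [0.0, 0.0, 0.0, 1.0]] ['fov_y', 'cx', 'cy', 'camera_from_world']
```

View pics/scene0.png

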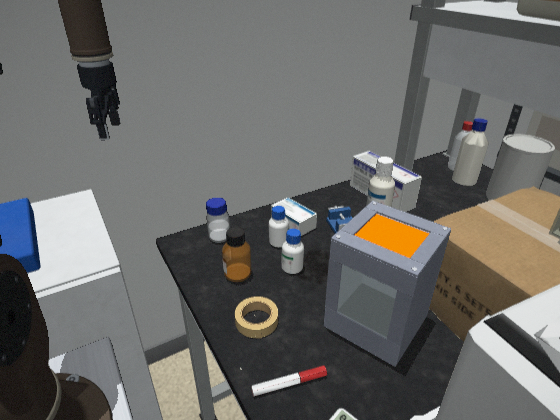

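View pics/top0.png

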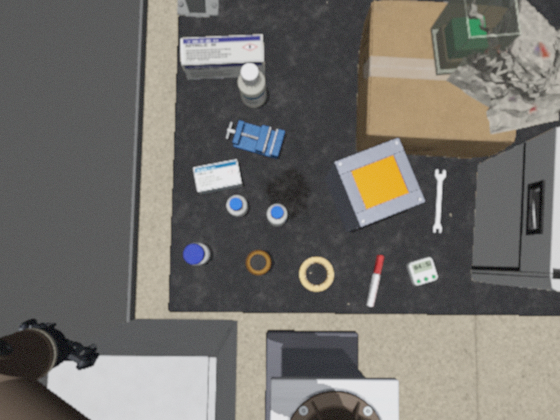

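Scene: two look-alike white/blue bottles at top-view (236,205) and (277,214). The left one is the target. Reagent is at (196,254), amber at (259,263), and the box's orange flap is at about (380,182). In the scene view the caps are at (278,212) and (292,236), with the flap at about (393,237).

```bash
cat > h.py <<'E'
import cv2,numpy as np
from rig import *
def P(n):
    c=calibration(n);f=210/np.tan(np.radians(c['fov_y']/2))
    return np.array([[f,0,c['cx']],[0,f,c['cy']],[0,0,1]])@c['camera_from_world'][:3] if isinstance(c['camera_from_world'],np.ndarray) else np.array([[f,0,c['cx']],[0,f,c['cy']],[0,0,1]])@np.array(c['camera_from_world'])[:3]
def onz(M,p,z):
    H=np.c_[M[:,0],M[:,1],M[:,2]*z+M[:,3]];q=np.linalg.solve(H,[p[0],p[1],1]);return q[:2]/q[2]
def tri(M1,p1,M2,p2):
    X=cv2.triangulatePoints(M1,M2,np.float64(p1).reshape(2,1),np.float64(p2).reshape(2,1));return (X[:3]/X[3]).ravel()
def blobs(im,lo,hi,amin=30):
    m=cv2.inRange(cv2.cvtColor(im,cv2.COLOR_BGR2HSV),np.array(lo),np.array(hi))
    n,l,s,c=cv2.connectedComponentsWithStats(m)
    return [(s[i,4],c[i].round(1),s[i,:4].tolist(),(l==i).astype(np.uint8)) for i in range(1,n) if s[i,4]>=amin]
E
python3 - <<'E'
from h import *
T=cv2.imread('pics/top0.png');S=cv2.imread('pics/scene0.png');Mt,Ms=P('top'),P('scene')
for n,im in(('T',T),('S',S)):
    for b in blobs(im,(100,150,60),(130,255,255)): print(n,b[:3])
def quad(im):
    b=max(blobs(im,(8,180,120),(22,255,255)),key=lambda b:b[0]);c=cv2.findContours(b[3],0,2)[0][0]
    h=cv2.convexHull(c)
    return cv2.approxPolyN(h,4,ensure_convex=True).reshape(-1,2)
qt,qs=quad(T),quad(S);print(qt.tolist(),qs.tolist())
print('flap top-view at z=210',[onz(Mt,p,210).round(1).tolist() for p in qt])
print('flap scene at z=210',[onz(Ms,p,210).round(1).tolist() for p in qs])
print('cap z=100',[onz(Mt,p,95).round(1).tolist() for p in((236,205),(277,214),(196,254),(259,263))])
# grey plate: print hsv samples
hs=cv2.cvtColor(T,cv2.COLOR_BGR2HSV);print([hs[y,x].tolist() for y,x in((160,345),(205,415),(148,390),(218,365),(182,348))])
E
```

```text
T (np.int32(99), array([235.6, 203.8]), [230, 199, 12, 11])
T (np.int32(99), array([276.7, 212. ]), [272, 207, 11, 11])
T (np.int32(253), array([193.8, 253.9]), [184, 245, 20, 19])
S (np.int32(140), array([479.3, 124.5]), [472, 119, 15, 12])
S (np.int32(35), array([376.9, 195.6]), [371, 193, 14, 5])
S (np.int32(2168), array([ 19. , 233.2]), [0, 198, 40, 74])
S (np.int32(297), array([215.8, 205.9]), [206, 198, 21, 17])
S (np.int32(158), array([278. , 212.3]), [272, 206, 15, 14])
S (np.int32(201), array([338. , 216.3]), [327, 208, 25, 25])
S (np.int32(188), array([293.1, 236. ]), [286, 229, 15, 15])
[[407, 192], [367, 207], [352, 171], [392, 156]] [[429, 233], [410, 258], [354, 235], [376, 213]]
flap top-view at z=210 [[594.0, -127.5], [560.1, -40.6], [637.9, -8.3], [672.4, -95.6]]
flap scene at z=210 [[672.6, -96.1], [595.7, -128.4], [557.7, -36.7], [635.7, -3.4]]
cap z=100 [[572.8, 248.8], [552.8, 151.6], [456.1, 339.7], [437.0, 192.1]]
[[114, 21, 197], [114, 30, 136], [111, 23, 187], [111, 22, 197], [112, 20, 189]]
```

```bash
python3 -c "
import cv2
a=cv2.imread('pics/scene0.png')[180:380,190:460];b=cv2.imread('pics/top0.png')[130:280,170:440]
cv2.imwrite('pics/c1.png',cv2.resize(a,None,fx=2.9,fy=2.9,interpolation=2));cv2.imwrite('pics/c2.png',cv2.resize(b,None,fx=2.9,fy=2.9,interpolation=2))"
```

```text
(no output)
```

View pics/c1.png

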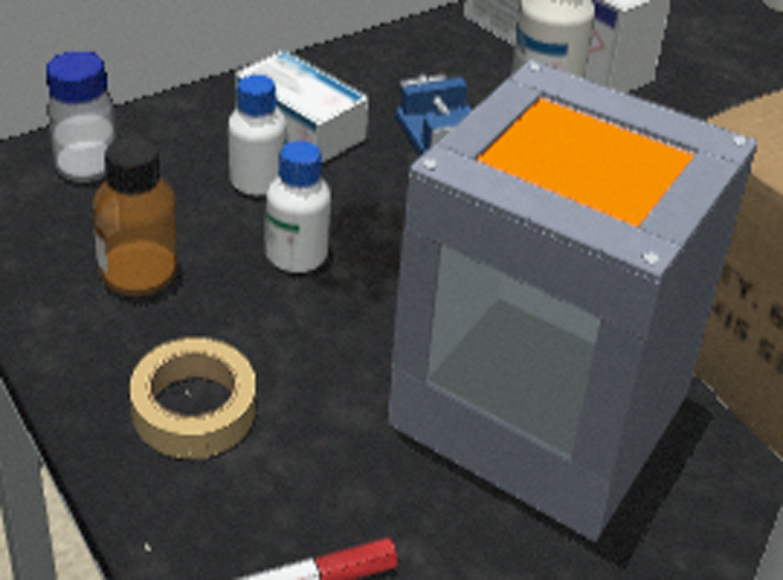

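View pics/c2.png

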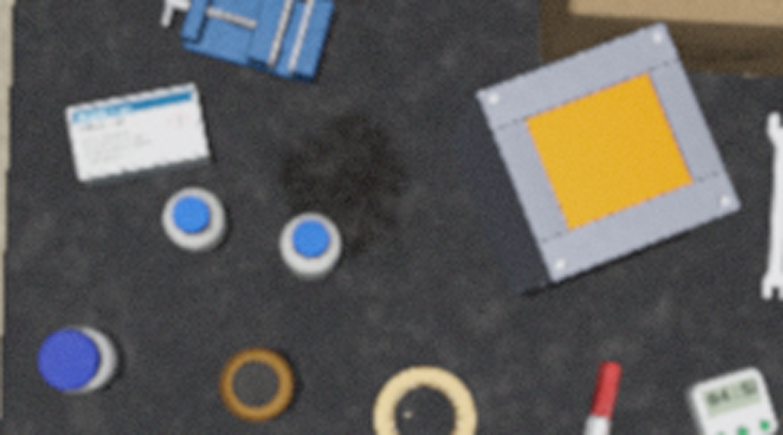

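The crops show the box's screws: in c1 at (430,162), (650,258), (738,141) and (534,68), matching c2's (560,264), (727,202), (658,38) and (494,97). The window (front) is the -x, lower side in the top view.

```bash
python3 - <<'E'
from h import *
Mt,Ms=P('top'),P('scene')
A=np.array([(430,162),(650,258),(738,141),(534,68)])/2.9+(190,180)-.33
B=np.array([(560,264),(727,202),(658,38),(494,97)])/2.9+(170,130)-.33
X=np.array([tri(Ms,a,Mt,b) for a,b in zip(A,B)]);print(X.round(1),X.mean(0).round(1))
d=(X[2]-X[1]+X[3]-X[0]);e=(X[0]-X[1]+X[3]-X[2]);print('yaw',np.degrees(np.arctan2(d[1],d[0])),np.degrees(np.arctan2(-e[0],e[1])),np.linalg.norm(d)/2,np.linalg.norm(e)/2)
for n,a,b in(('target',(278,212.3),(235.6,203.8)),('twin',(293.1,236),(276.7,212)),('reag',(215.8,205.9),(193.8,253.9))):
    print(n,tri(Ms,a,Mt,b).round(1))
# white-body bottom of target in scene: base centre approx
T=cv2.imread('pics/top0.png');S=cv2.imread('pics/scene0.png')
for n,p in(('base low pt scene',(190+257/2.9,180+194/2.9)),):print(n,onz(Ms,p,0).round(1))
# box of card: top corner heights
print('card', [tri(Ms,(190+a/2.9,180+b/2.9),Mt,(170+c/2.9,130+d/2.9)).round(0) for a,b,c,d in((317,140,83,181),(367,100,210,155))])
s=read_state();t=calibration('wrist');print(s['time'],s['joint_positions'],np.round(np.linalg.inv(np.array(t['camera_from_world'])),2).tolist())
E
```

```text
[[ 529.5  -30.1  215.2]
 [ 577.3 -154.2  215.8]
 [ 700.2 -104.1  215.2]
 [ 652.6   19.2  214.2]] [614.9 -67.3 215.1]
yaw 22.007549181757337 21.081865993852084 132.69817434634845 132.60979118613233
target [575.7 251.   85.9]
twin [557.6 152.7  85.5]
reag [455.3 346.   89.8]
base low pt scene [563.4 229.7]
card [array([648., 346., -49.]), array([643., 228.,  69.])]
0.1 [-1.20562515  0.43512285  0.02496952  1.57399815 -0.01159924  1.1339993
 -0.07512607] [[0.45, 0.85, 0.29, 207.86], [0.89, -0.43, -0.15, 595.49], [-0.0, 0.32, -0.95, 372.2], [0.0, 0.0, 0.0, 1.0]]
```

Emit:
carry_out(
  targets=[
    {"delta_pos": [-0.35,-0.12,0],"twist": -0.2},
    {"delta_pos": [-0.5,-0.18,0],"twist": -0.4},
    {"delta_pos": [-0.7,-0.25,0],"twist": -0.6},
    {"delta_pos": [-0.7,-0.25,0],"twist": -0.6},
    {"delta_pos": [-0.7,-0.25,0],"twist": -0.6},
    {"delta_pos": [-0.7,-0.25,0],"twist": -0.6},
  ],
  jaw=-1,
)

```text
time: 0.85
ee_pos: [434.7, 396.8, 231.1]
orientation: [[-1.0, -0.004, -0.001], [-0.004, 1.0, 0.0], [0.001, 0.0, -1.0]]
contact_force: [0.1, -0.5, -0.6]
opening: 85.5
finger_force: 0.0
```

```bash
cat >> h.py <<'E'
def plan(goal,ang,s=None):
    "shares of a move to goal (world mm) with tool y at ang degrees"
    s=s or read_state();R=np.array(s['orientation']);p=np.array(s['ee_pos'])
    a=np.degrees(np.arctan2(R[1,1],R[0,1]));d=(ang-a+180)%360-180
    print('t',s['time'],'pos',p.round(1),'ang',a.round(2),'share',(R.T@(np.array(goal)-p)/300).round(4),'twist',round(-d/45,4),'tilt',R[:,2].round(4),'j',np.round(s['joint_positions'],2),'open',round(s['opening'],1),'F',np.round(s['contact_force'],1),s['finger_force'])
E
python3 -c "
from h import *
plan((575,250,230),111.7)"
```

```text
t 0.85 pos [434.7 396.8 231.1] ang 90.22 share [-0.4658 -0.4911  0.003 ] twist -0.4773 tilt [-9.e-04  2.e-04 -1.e+00] j [-0.81  0.38 -0.02  1.66  0.01  1.1   0.74] open 85.5 F [ 0.1 -0.5 -0.6] 0.0
```

Emit:
carry_out(
  targets=[
    {"delta_pos": [-0.15,-0.16,0],"twist": -0.2},
    {"delta_pos": [-0.3,-0.32,0],"twist": -0.4},
    {"delta_pos": [-0.465,-0.49,0],"twist": -0.48},
    {"delta_pos": [-0.465,-0.49,0],"twist": -0.48},
    {"delta_pos": [-0.465,-0.49,0],"twist": -0.48},
    {"delta_pos": [-0.465,-0.49,0],"twist": -0.48},
    {"delta_pos": [-0.465,-0.49,0],"twist": -0.48},
  ],
)

```text
time: 1.72
ee_pos: [574.1, 252.0, 231.4]
orientation: [[-0.927, -0.374, -0.0], [-0.374, 0.927, 0.001], [0.0, 0.001, -1.0]]
contact_force: [0.1, 1.0, -0.5]
opening: 85.6
finger_force: 0.0
```

```bash
python3 - <<'E'
from h import *
plan((575,250,150),111.7)
M=P('wrist');im=read_camera('wrist');cv2.imwrite('pics/w1.png',im)
for b in blobs(im,(100,150,60),(130,255,255)): print(b[:3],onz(M,b[1],95).round(1))
print('pred cap',[(M@[575,250,z,1])[:2]/(M@[575,250,z,1])[2] for z in(100,80,0)])
E
```

```text
t 1.725 pos [574.1 252.  231.4] ang 111.98 share [-0.0004 -0.0074  0.2714] twist 0.0063 tilt [-4.e-04  8.e-04 -1.e+00] j [-0.47  0.44 -0.04  1.56  0.02  1.14  1.44] open 85.6 F [ 0.1  1.  -0.5] 0.0
(np.int32(31), array([408.6,  95.9]), [402, 90, 16, 15]) [444.4 325.3]
(np.int32(972), array([182.7, 140.3]), [165, 124, 37, 34]) [555.3 152.3]
(np.int32(34), array([275.5, 183.7]), [267, 182, 19, 6]) [561.4 246.6]
pred cap [array([273.50735602, 199.05821838]), array([273.6698735 , 193.40221804]), array([274.15789024, 176.41805884])]
```

View pics/w1.png

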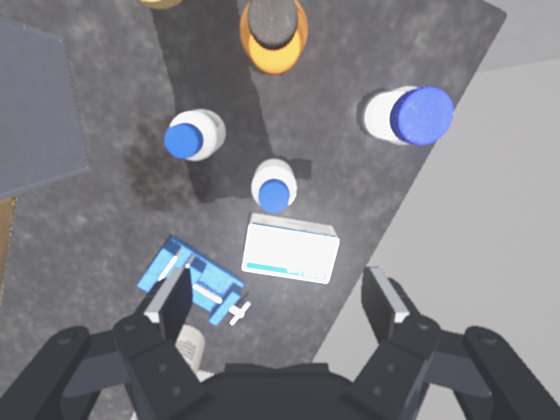

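Wrist view: target cap at (274,196), where predicted; twin cap at (183,140). The finger paths are clear, with the carton at (290,250) low and out of the way. I'll descend.

Emit:
carry_out(
  targets=[
    {"delta_pos": [0,-0.006,0.12]},
    {"delta_pos": [0,-0.006,0.24]},
    {"delta_pos": [0,-0.006,0.34]},
    {"delta_pos": [0,-0.006,0.42]},
    {"delta_pos": [0,-0.006,0.5]},
    {"delta_pos": [0,-0.006,0.56]},
    {"delta_pos": [0,-0.006,0.6]},
    {"delta_pos": [0,-0.006,0.63]},
    {"delta_pos": [0,-0.006,0.63]},
    {"delta_pos": [0,-0.006,0.63]},
  ],
)

```text
schema error: expected keys delta_pos, twist
```

Emit:
carry_out(
  targets=[
    {"delta_pos": [0,0,0]},
    {"delta_pos": [0,0,0]},
    {"delta_pos": [0,0,0]},
    {"delta_pos": [0,0,0]},
    {"delta_pos": [0,0,0]},
    {"delta_pos": [0,0,0]},
    {"delta_pos": [0,0,0]},
    {"delta_pos": [0,0,0]},
    {"delta_pos": [0,0,0]},
    {"delta_pos": [0,0,0]},
  ],
  jaw=1,
)

```text
schema error: expected keys delta_pos, twist
```

Emit:
carry_out(
  targets=[
    {"delta_pos": [0,-0.006,0.12],"twist": 0},
    {"delta_pos": [0,-0.006,0.24],"twist": 0},
    {"delta_pos": [0,-0.006,0.34],"twist": 0},
    {"delta_pos": [0,-0.006,0.42],"twist": 0},
    {"delta_pos": [0,-0.006,0.5],"twist": 0},
    {"delta_pos": [0,-0.006,0.56],"twist": 0},
    {"delta_pos": [0,-0.006,0.6],"twist": 0},
    {"delta_pos": [0,-0.006,0.63],"twist": 0},
    {"delta_pos": [0,-0.006,0.63],"twist": 0},
    {"delta_pos": [0,-0.006,0.63],"twist": 0},
  ],
)

```text
time: 3.02
ee_pos: [576.5, 248.2, 43.0]
orientation: [[-0.929, -0.371, 0.001], [-0.371, 0.929, 0.001], [-0.001, 0.0, -1.0]]
contact_force: [-0.4, 0.5, 0.6]
opening: 85.5
finger_force: 0.0
```

```bash
python3 - <<'E'
from h import *
plan((575,250,42),111.7)
M=P('wrist');im=read_camera('wrist');cv2.imwrite('pics/w2.png',im)
E
```

```text
t 3.025 pos [576.5 248.2  43. ] ang 111.79 share [0.0026 0.0074 0.0032] twist 0.002 tilt [ 9.e-04  5.e-04 -1.e+00] j [-0.46  0.64 -0.04  1.75  0.04  0.76  1.43] open 85.5 F [-0.4  0.5  0.6] 0.0
```

View pics/w2.png

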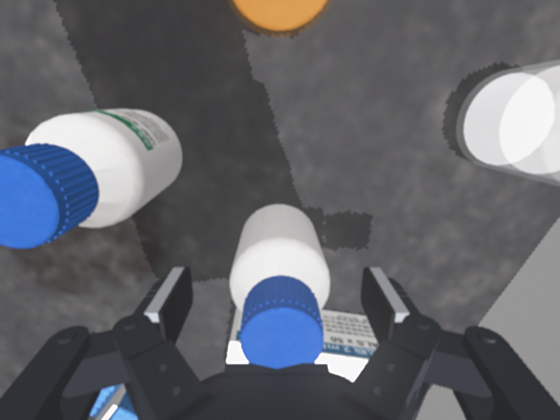

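The bottle is between the fingers, cap at (282,335) and pads at (178,295) and (382,295). The grip closes clear of the twin.

Emit:
carry_out(
  targets=[
    {"delta_pos": [0,0,0],"twist": 0},
    {"delta_pos": [0,0,0],"twist": 0},
    {"delta_pos": [0,0,0],"twist": 0},
    {"delta_pos": [0,0,0],"twist": 0},
    {"delta_pos": [0,0,0],"twist": 0},
    {"delta_pos": [0,0,0],"twist": 0},
    {"delta_pos": [0,0,0],"twist": 0},
    {"delta_pos": [0,0,0],"twist": 0},
    {"delta_pos": [0,0,0],"twist": 0},
    {"delta_pos": [0,0,0],"twist": 0},
  ],
  jaw=1,
)

```text
time: 4.32
ee_pos: [576.6, 248.5, 43.2]
orientation: [[-0.928, -0.371, 0.001], [-0.371, 0.928, 0.001], [-0.002, 0.0, -1.0]]
contact_force: [-1.1, 0.5, 5.5]
opening: 46.9
finger_force: 60.9
```

Emit:
carry_out(
  targets=[
    {"delta_pos": [0,0,-0.05],"twist": 0},
    {"delta_pos": [0,0,-0.12],"twist": 0},
    {"delta_pos": [0,0,-0.22],"twist": 0},
    {"delta_pos": [0,0,-0.33],"twist": 0},
    {"delta_pos": [0,0,-0.45],"twist": 0},
    {"delta_pos": [0,0,-0.57],"twist": 0},
    {"delta_pos": [0,0,-0.68],"twist": 0},
    {"delta_pos": [0,0,-0.78],"twist": 0},
    {"delta_pos": [0,0,-0.85],"twist": 0},
    {"delta_pos": [0,0,-0.88],"twist": 0},
    {"delta_pos": [0,0,-0.88],"twist": 0},
  ],
)

```text
time: 5.7
ee_pos: [576.0, 247.9, 306.6]
orientation: [[-0.929, -0.371, 0.0], [-0.371, 0.929, 0.0], [-0.0, 0.0, -1.0]]
contact_force: [-0.3, -0.2, -3.4]
opening: 46.6
finger_force: 62.7
```

```bash
python3 - <<'E'
from h import *
plan((613,-67,310),111.7)
E
```

```text
t 5.7 pos [576.  247.9 306.6] ang 111.78 share [ 0.2751 -1.0203 -0.0115] twist 0.0019 tilt [ 3.e-04  2.e-04 -1.e+00] j [-0.47  0.39 -0.03  1.45  0.01  1.3   1.45] open 46.6 F [-0.3 -0.2 -3.4] 62.689793072640896
```

Emit:
carry_out(
  targets=[
    {"delta_pos": [0.02,-0.07,-0.02],"twist": 0},
    {"delta_pos": [0.05,-0.18,-0.03],"twist": 0},
    {"delta_pos": [0.08,-0.3,-0.03],"twist": 0},
    {"delta_pos": [0.12,-0.42,-0.03],"twist": 0},
    {"delta_pos": [0.15,-0.54,-0.03],"twist": 0},
    {"delta_pos": [0.18,-0.66,-0.03],"twist": 0},
    {"delta_pos": [0.21,-0.78,-0.03],"twist": 0},
    {"delta_pos": [0.24,-0.88,-0.03],"twist": 0},
    {"delta_pos": [0.26,-0.95,-0.03],"twist": 0},
    {"delta_pos": [0.27,-1.0,-0.03],"twist": 0},
    {"delta_pos": [0.275,-1.0,-0.03],"twist": 0},
    {"delta_pos": [0.275,-1.0,-0.03],"twist": 0},
  ],
)

```text
time: 7.2
ee_pos: [610.6, -60.1, 315.1]
orientation: [[-0.928, -0.372, -0.0], [-0.372, 0.928, 0.001], [0.0, 0.001, -1.0]]
contact_force: [0.3, 1.6, -3.4]
opening: 47.5
finger_force: 62.7
```

```bash
python3 - <<'E'
from h import *
plan((613,-67,310),111.7)
a=read_camera('scene');b=read_camera('wrist')
cv2.imwrite('pics/s2.png',np.hstack([a[60:410,200:560],cv2.resize(b,None,fx=.78,fy=.78)[:350-22,:][:328] if 0 else cv2.resize(b,(440,330))[0:330] if 0 else cv2.copyMakeBorder(cv2.resize(b,(440,330)),0,20,0,0,0)]))
E
```

```text
t 7.2 pos [610.6 -60.1 315.1] ang 111.86 share [ 0.0013 -0.0244  0.017 ] twist 0.0035 tilt [-5.e-04  8.e-04 -1.e+00] j [-0.04  0.36  0.07  1.48 -0.03  1.3   1.99] open 47.5 F [ 0.3  1.6 -3.4] 62.708288468420506
```

View pics/s2.png

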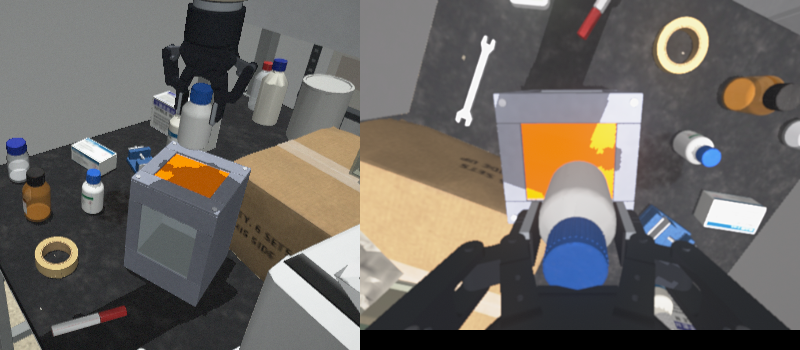

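The bottle hangs upright over the mouth, and the other bottles haven't moved. I'll correct about 8 mm sideways and push down.

Emit:
carry_out(
  targets=[
    {"delta_pos": [0,-0.026,0.02],"twist": 0},
    {"delta_pos": [0,-0.026,0.06],"twist": 0},
    {"delta_pos": [0,-0.026,0.1],"twist": 0},
    {"delta_pos": [0,-0.026,0.12],"twist": 0},
    {"delta_pos": [0,-0.026,0.12],"twist": 0},
  ],
)

```text
time: 7.92
ee_pos: [613.4, -68.3, 278.6]
orientation: [[-0.928, -0.371, -0.001], [-0.371, 0.928, 0.0], [0.001, 0.001, -1.0]]
contact_force: [-0.2, -0.7, -3.3]
opening: 47.0
finger_force: 62.7
```

```bash
python3 - <<'E'
from h import *
plan((613,-68,184),111.7)
E
```

```text
t 7.925 pos [613.4 -68.3 278.6] ang 111.8 share [0.0006 0.0013 0.3153] twist 0.0023 tilt [-1.3e-03  1.0e-04 -1.0e+00] j [-0.03  0.39  0.07  1.53 -0.03  1.23  2.  ] open 47.0 F [-0.2 -0.7 -3.3] 62.670249827206135
```

Emit:
carry_out(
  targets=[
    {"delta_pos": [0,0,0.03],"twist": 0},
    {"delta_pos": [0,0,0.06],"twist": 0},
    {"delta_pos": [0,0,0.09],"twist": 0},
    {"delta_pos": [0,0,0.12],"twist": 0},
    {"delta_pos": [0,0,0.15],"twist": 0},
    {"delta_pos": [0,0,0.18],"twist": 0},
    {"delta_pos": [0,0,0.2],"twist": 0},
    {"delta_pos": [0,0,0.22],"twist": 0},
    {"delta_pos": [0,0,0.22],"twist": 0},
  ],
)

```text
time: 9.05
ee_pos: [613.3, -68.5, 212.6]
orientation: [[-0.929, -0.371, -0.001], [-0.371, 0.929, -0.0], [0.001, 0.0, -1.0]]
contact_force: [-1.9, 0.1, -1.4]
opening: 47.2
finger_force: 62.8
```

Flap force is felt and nothing is jammed. Going deeper.

Emit:
carry_out(
  targets=[
    {"delta_pos": [0,0,0.02],"twist": 0},
    {"delta_pos": [0,0,0.04],"twist": 0},
    {"delta_pos": [0,0,0.06],"twist": 0},
    {"delta_pos": [0,0,0.08],"twist": 0},
    {"delta_pos": [0,0,0.1],"twist": 0},
    {"delta_pos": [0,0,0.12],"twist": 0},
    {"delta_pos": [0,0,0.12],"twist": 0},
    {"delta_pos": [0,0,0.12],"twist": 0},
  ],
)

```text
time: 10.05
ee_pos: [613.6, -68.5, 177.2]
orientation: [[-0.929, -0.371, -0.001], [-0.371, 0.929, 0.0], [0.001, 0.0, -1.0]]
contact_force: [-2.1, 0.0, -2.7]
opening: 46.9
finger_force: 62.7
```

```bash
python3 - <<'E'
from h import *
plan((613,-68,180),111.7)
a=read_camera('scene');b=read_camera('wrist')
cv2.imwrite('pics/s3.png',np.hstack([a[60:410,200:560],cv2.copyMakeBorder(cv2.resize(b,(440,330)),0,20,0,0,0)]))
E
```

```text
t 10.05 pos [613.6 -68.5 177.2] ang 111.79 share [ 0.0012  0.0021 -0.0094] twist 0.002 tilt [-6.e-04  0.e+00 -1.e+00] j [-0.02  0.47  0.06  1.66 -0.03  1.01  2.01] open 46.9 F [-2.1  0.  -2.7] 62.65659291297197
```

View pics/s3.png

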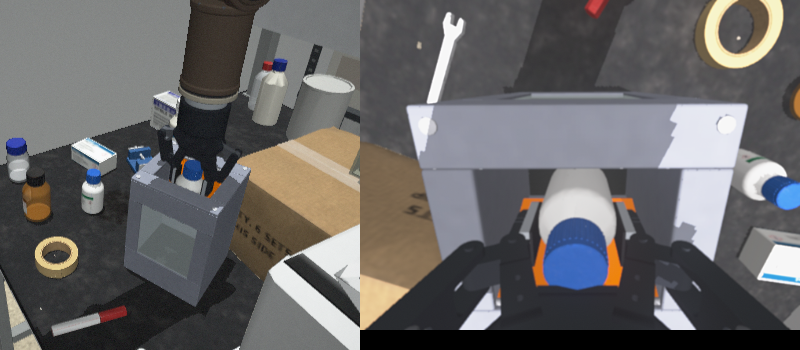

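The bottle is 82 mm deep and the flap hangs down. The fingers are inside the mouth with room on both sides, so I'll open slightly to release.

Emit:
carry_out(
  targets=[
    {"delta_pos": [0,0,0],"twist": 0},
    {"delta_pos": [0,0,0],"twist": 0},
    {"delta_pos": [0,0,0],"twist": 0},
    {"delta_pos": [0,0,0],"twist": 0},
    {"delta_pos": [0,0,0],"twist": 0},
    {"delta_pos": [0,0,0],"twist": 0},
  ],
  jaw=-0.38,
)

```text
time: 10.9
ee_pos: [613.9, -68.5, 177.4]
orientation: [[-0.929, -0.371, 0.0], [-0.371, 0.929, -0.0], [-0.0, -0.0, -1.0]]
contact_force: [-0.1, -1.0, 1.5]
opening: 58.8
finger_force: 0.6
```

```bash
python3 - <<'E'
from h import *
plan((613,-68,330),111.7)
a=read_camera('scene');b=read_camera('wrist')
cv2.imwrite('pics/s4.png',np.hstack([a[60:410,200:560],cv2.copyMakeBorder(cv2.resize(b,(440,330)),0,20,0,0,0)]))
E
```

```text
t 10.9 pos [613.9 -68.5 177.4] ang 111.79 share [ 0.002   0.0025 -0.5086] twist 0.002 tilt [ 3.e-04 -0.e+00 -1.e+00] j [-0.02  0.47  0.06  1.66 -0.03  1.01  2.01] open 58.8 F [-0.1 -1.   1.5] 0.5902255570254056
```

View pics/s4.png

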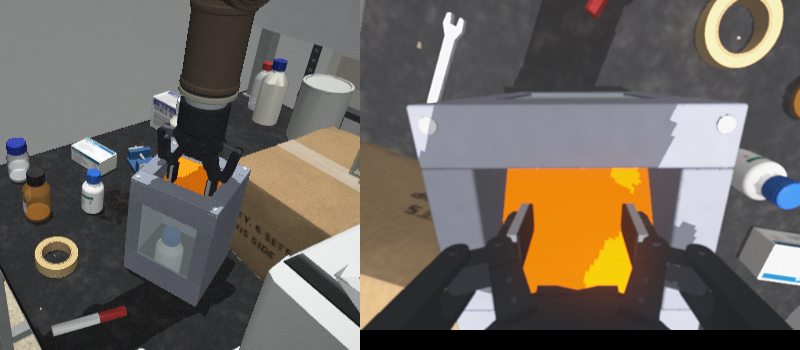

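The bottle stands on the mat behind the window, and the flap rests against the fingertips. Now I'll draw straight up.

Emit:
carry_out(
  targets=[
    {"delta_pos": [0,0,-0.03],"twist": 0},
    {"delta_pos": [0,0,-0.07],"twist": 0},
    {"delta_pos": [0,0,-0.12],"twist": 0},
    {"delta_pos": [0,0,-0.18],"twist": 0},
    {"delta_pos": [0,0,-0.25],"twist": 0},
    {"delta_pos": [0,0,-0.32],"twist": 0},
    {"delta_pos": [0,0,-0.39],"twist": 0},
    {"delta_pos": [0,0,-0.45],"twist": 0},
    {"delta_pos": [0,0,-0.5],"twist": 0},
    {"delta_pos": [0,0,-0.5],"twist": 0},
    {"delta_pos": [0,0,-0.5],"twist": 0},
    {"delta_pos": [0,0,-0.5],"twist": 0},
  ],
)

```text
time: 12.5
ee_pos: [613.4, -68.4, 326.4]
orientation: [[-0.929, -0.371, -0.002], [-0.371, 0.929, 0.0], [0.001, 0.001, -1.0]]
contact_force: [0.3, -0.7, -0.3]
opening: 58.9
finger_force: 0.0
```

Emit:
carry_out(
  targets=[
    {"delta_pos": [0,0,0],"twist": 0},
    {"delta_pos": [0,0,0],"twist": 0},
    {"delta_pos": [0,0,0],"twist": 0},
    {"delta_pos": [0,0,0],"twist": 0},
    {"delta_pos": [0,0,0],"twist": 0},
    {"delta_pos": [0,0,0],"twist": 0},
    {"delta_pos": [0,0,0],"twist": 0},
    {"delta_pos": [0,0,0],"twist": 0},
    {"delta_pos": [0,0,0],"twist": 0},
    {"delta_pos": [0,0,0],"twist": 0},
  ],
)

```text
time: 13.75
ee_pos: [613.8, -68.4, 327.3]
orientation: [[-0.929, -0.371, 0.0], [-0.371, 0.929, 0.0], [-0.0, 0.0, -1.0]]
contact_force: [-0.5, 0.1, 0.3]
opening: 59.2
finger_force: 0.0
```

```bash
python3 - <<'E'
from h import *
plan((613,-68,330),111.7)
a=read_camera('scene');b=read_camera('wrist')
cv2.imwrite('pics/s5.png',np.hstack([a[60:410,200:560],cv2.copyMakeBorder(cv2.resize(b,(440,330)),0,20,0,0,0)]))
E
```

```text
t 13.75 pos [613.8 -68.4 327.3] ang 111.79 share [ 0.0019  0.0023 -0.009 ] twist 0.0021 tilt [ 0.  0. -1.] j [-0.03  0.36  0.08  1.45 -0.03  1.33  2.  ] open 59.2 F [-0.5  0.1  0.3] 0.0
```

View pics/s5.png

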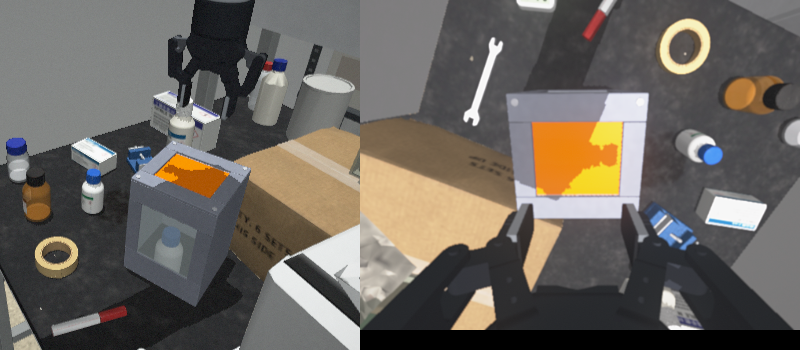

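The flap is shut, the bottle stands inside the box, and the other bottles are where they started. Handing in.

```bash
python3 -c "
from rig import *
print(sign_off())"
```

```text
the job is handed in; nothing more can be done
None
```

The sample bottle is standing in the drop box with the flap shut over it, the reagent and amber bottles stand where they were, and I handed the job in at about 14 s; no verdict came back.

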